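Eject the spent filter cartridge from the sloping holder

ROBOT

A 7-joint arm with a two-finger parallel gripper is mounted at the origin on a cart in front of the work surface, level with it; the furniture and walls round the work are solid. World frame = base frame: x ahead of the robot, y to its left, z up, the work surface at z = 0. Lengths are in m, angles in rad, forces in N, time in s.
With the tool pointing down it reaches from about 0.375 to 0.925 m from the base axis. Payload 3.1 kg.
Tool frame: the origin (TCP) lies at the very end of the fingers, on their centre line; the grasp point (between the pads) lies 19 mm behind it; z points along the fingers, x is the direction in which the jaws open and shut, and the axes are right-handed (so a half turn about z gives the same grasp; the last joint's range is limited). The gripper opens to 85 mm and grips with 20 to 120 N. Pads are 22 mm wide; open, the fingers measure 114 mm over their backs; the gripper's body (76 mm by 85 mm) begins 54 mm behind the grasp point. The pads swing forward as they close: fully open they stand 13 mm farther back than shut.
Start: joints at [1.096, 0.383, 0.044, 1.598, -0.018, 1.161, -0.05], TCP at [0.239, -0.604, 0.231] pointing down, gripper open.
Joint ranges: [-2.61, 2.61], [-0.41, 2.15], [-1.48, 1.57], [0, 2.5], [-1.57, 4.71], [0.05, 1.97], [-2.85, 2.85]. Speed limits (rad/s): [2.79, 2.79, 3.14, 3.14, 3.14, 3.14, 3.14].

INTERFACE

Orientations are given as a rotation vector (axis times angle).
In Python, from plant import reach, servo_line, move_j, let_go, close, wait, inverse_kinematics, state, capture, MotionError, close_job gives the robot as it stands. The module is installed in compiled form; this text tells all that it offers. Calls block until the motion is done:
- reach(position, orientation): joint-space move of the TCP to a pose.
- servo_line(position, velocity=0.15, rot=None): straight line of the TCP; rot=None keeps the orientation; velocity is the mean speed in m/s.
- move_j(angles): joint-space move.
- let_go() and close(grasp_force=None): open the fingers fully, or close them until they stop; grasp_force is the grip in N (None keeps the last).
- wait(seconds).
- inverse_kinematics(position, orientation): joint angles nearest the present ones, or None.
- state(): the state.
- capture(name): name is "scene" or "top"; returns a dict with "frame" (420x560x3 uint8, blue, green, red), "range_z" (420x560 float32, m along the optical axis (not along the pixel's ray), 0 where there is no reading), "K" (3x3 intrinsics, pixels), "dist" ([k1, k2, p1, p2, k3] as OpenCV has them; the pictures are not rectified), "R" (3x3) and "t" (3): a world point X has camera coordinates R X + t. Camera axes: x right, y down, z forward; pixel columns grow to the right and rows downward; lengths in m; the calibration is good to about 2 mm. A picture is of the moment at which its call begins.
A pose or a line that the arm cannot do raises MotionError and nothing moves.
- close_job(): hands the job in, once; it reports no verdict.
The state is a dict: "time": time; "qpos": joint angles; "dq": joint speeds; "effort": joint torques, N m; "eef_pos": TCP position; "eef_rot": TCP orientation; "ft_force": force on the tool from outside, world axes, zero at the start; "wrist_torque": the same for the moment, N m; "gripper_width": opening from 0.0 (shut) to 1.0 (fully open).
Only numpy, scipy, OpenCV 4.12 (cv2) and the standard library are available. Lean on these libraries where they do the work, as an engineer would, in place of code of your own. Each camera call takes 0.05 s, during which the arm holds its last target.

TASK

Take the red-handled ejector rod out of its stand and push it down through the sloping bore of the filter holder until the spent orange cartridge comes out at the lower end and drops into the white catch tray below. Then draw the rod out and put it back in its stand, fully down with its collar resting on the stand's mouth, and let go. Leave the cartridge in the tray and do not shove or tip the small things standing around.

Things in the scene. Friction and masses are not known exactly. Their poses are not given: they have to be found in the camera images.
- ejector_rod: Ejector rod, 130 mm long, 160 g, upright in rod_stand at the start. Origin: centre of the lower (nose) end; z runs up to the handle. Steel shank 16 mm in diameter from 0 to 78 mm (nose chamfered 2 mm), brass collar 32 mm in diameter from 78 to 84, red round handle 18 mm in diameter from 84 to 130: grip it there. With the collar on the block, the nose stands 18 mm out of the lower mouth.
- rod_collar (a point): Centre of the underside of the ejector rod's collar, 78 mm above its origin along its z.
- rod_stand: Fixed black-footed grey upright tube, 95 mm high, round foot 68 mm in diameter, tube 34 mm outside and 24 mm inside. Origin: centre of its underside, z up. The rod hangs in it by the collar, its nose 17 mm above the worktop.
- stand_mouth (a point): Centre of the stand's open top, 95 mm above the worktop, where the collar's underside rests.
- filter_holder: Fixed: grey base 190 x 124 mm (x -65 to 125), two blue cheeks (outer faces 104 mm apart), between them a sloping aluminium block, 60 mm along the bore, 60 x 80 mm across. Origin on the worktop under the lower mouth of the bore; z up, x the level direction in which the bore runs down (roughly to the left, +y). Bore 25 mm wide, 35 degrees from vertical in the x-z plane, lower mouth at (0, 0, 85) mm.
- bore_mouth (a point): Centre of the upper mouth of the bore, in the block's upper face. Its z axis points out of the bore, up along the bore's axis (35 degrees from vertical, leaning roughly to the right, -y); y is level. The bore runs 60 mm along -z from here; the mouth has a 3 mm chamfer.
- tray_floor (a point): Centre of the catch tray's inner floor, axes as filter_holder; the tray is 140 x 72 mm inside (x, y), 11 mm above the worktop, its walls 33 mm high from the floor.
- cartridge_mid (a point): Middle of the cartridge, a solid orange cylinder with a white band, 22 mm in diameter, 36 mm long, 40 g, z along its length. At the start it sits inside the bore with its upper end about 15 mm below the upper mouth, held by two sprung catches beneath it; a push of 5 to 10 N along the bore moves it past them, after which it moves easily.
- jar: Bystander: small lidded jar, 44 mm in diameter, 50 mm high; origin centre of its underside.
- timer: Bystander: white timer, 62 x 66 x 18 mm; origin centre of its underside.
- tape: Bystander: roll of cream tape lying flat, 68 mm in diameter, 18 mm high; origin centre of its underside.
- cap: Bystander: mint green screw cap, 40 mm in diameter, 13 mm high; origin centre of its underside.
- bulb: Bystander: red pipette bulb lying down, 44 x 82 x 44 mm; origin centre of its underside.
- marker: Bystander: black and white marker pen lying down, 138 mm long, 13 mm thick; origin centre of its underside.
- cartridge: The same orange cartridge: origin at the centre of its lower end, 18 mm from cartridge_mid along its z.
There are look-alikes about, which are no part of the job. Leave any brown or turquoise look-alike of the rod_stand alone.

How it is judged:
On the way, in this order (a step that is already met when the one before it is completed fails the run):
1. the rod is lifted clear of its stand (z of ejector_rod in the frame of stand_mouth above 0.003 m), for 0.1 s.
2. the nose is in the upper mouth, in line with the bore, the cartridge still inside (x of ejector_rod in the frame of bore_mouth between -0.008 and 0.008 m and y of ejector_rod in the frame of bore_mouth between -0.008 and 0.008 m and angle between the z axis of ejector_rod and the z axis of bore_mouth, either way round below 0.17 rad and z of ejector_rod in the frame of bore_mouth between -0.03 and -0.004 m and z of cartridge_mid in the frame of bore_mouth above -0.045 m), for 0.05 s.
3. the rod is through the bore (nose at least 40 mm deep) and the cartridge lies in the tray (x of ejector_rod in the frame of bore_mouth between -0.008 and 0.008 m and y of ejector_rod in the frame of bore_mouth between -0.008 and 0.008 m and angle between the z axis of ejector_rod and the z axis of bore_mouth, either way round below 0.17 rad and z of ejector_rod in the frame of bore_mouth below -0.04 m and x of cartridge_mid in the frame of tray_floor between -0.07 and 0.07 m and y of cartridge_mid in the frame of tray_floor between -0.036 and 0.036 m and z of cartridge_mid in the frame of tray_floor between 0 and 0.03 m), for 0.05 s.
At the end, for the whole second after the job is handed in: The cartridge lies at rest in the catch tray (its middle within the tray's inside and less than 30 mm above its floor); the rod is back in its stand, upright within 0.08 rad, its collar's underside within 4 mm of the mouth's height and 7 mm of its centre, at rest and released (x of cartridge_mid in the frame of tray_floor between -0.07 and 0.07 m and y of cartridge_mid in the frame of tray_floor between -0.036 and 0.036 m and z of cartridge_mid in the frame of tray_floor between 0 and 0.03 m and linear speed of cartridge below 0.03 m/s and horizontal distance between rod_collar and stand_mouth below 0.007 m and z of rod_collar in the frame of stand_mouth between -0.004 and 0.004 m and angle between ejector_rod's own z axis and vertical below 0.08 rad and linear speed of ejector_rod below 0.02 m/s); the robot touches nothing.
It fails at once if a bystander is moved more than 30 mm or tipped (distance of any of jar, timer, tape, cap, bulb, marker from where it was at the start of the episode above 0.03 m or angle between any of jar, timer, tape, cap's own z axis and vertical above 0.5 rad).
It also fails if it takes over 54 s, if anything falls off the work surface, if the arm or the gripper's body presses on something with over 40 N, if the wrist force passes 120 N, or if a joint passes its speed limit or range.

## Working session

There is one attempt and no reset: what is moved stays moved. The work goes in short steps, each a Python script; the robot and the scene stay as the last script left them, time stands still between calls to the robot, and variables do not carry over. Pictures are saved under pics/ and viewed, and the job is handed in when it is done.

```bash
mkdir -p pics; ls; python3 - <<'E'
from plant import *
import cv2,numpy as np,pickle
s=state();print(s['time'],s['eef_pos'],s['eef_rot'],s['gripper_width'])
d={}
for n in('scene','top'):
    c=capture(n);d[n]=c;cv2.imwrite(f'pics/{n}0.png',c['frame']);print(n,c['K'].tolist(),c['dist'],c['R'].tolist(),c['t'])
pickle.dump(d,open('c0.pkl','wb'))
E
```

```text
pics
0.0 [ 0.23883264 -0.60349277  0.22986961] [-2.59714467  1.76510034  0.00359258] 0.9972494435796664
scene [[403.31545590453226, 0.0, 278.70754316851514], [0.0, 403.31545590453226, 208.44511852275048], [0.0, 0.0, 1.0]] [-0.0990276  0.         0.         0.         0.       ] [[-0.8027970912325849, -0.5960460269991076, -0.015683239686995507], [-0.3347462558249857, 0.4723147081027783, -0.8153917835745838], [0.4934184578222159, -0.6493442463041975, -0.5786970496485875]] [0.42387861 0.25489288 0.98274215]
top [[523.9772207506452, 0.0, 275.98900685657395], [0.0, 523.9772207506452, 214.87741828011127], [0.0, 0.0, 1.0]] [0.07021109 0.         0.         0.         0.        ] [[-0.017040501374387253, -0.9998235341465105, 0.00790707782251803], [-0.9983115963935746, 0.0165744611990872, -0.05567085181738101], [0.05552997225843306, -0.008842386710713591, -0.9984178656145111]] [0.02074754 0.49730576 1.62517749]
```

View pics/scene0.png

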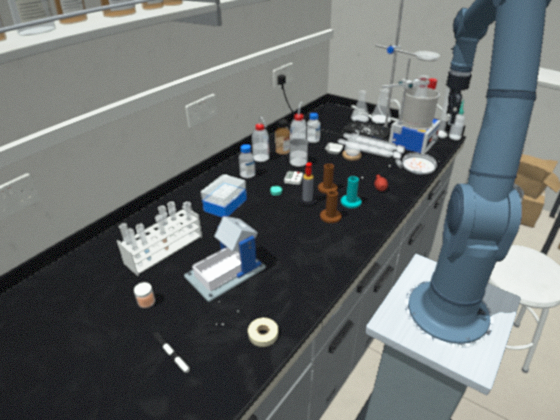

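View pics/top0.png

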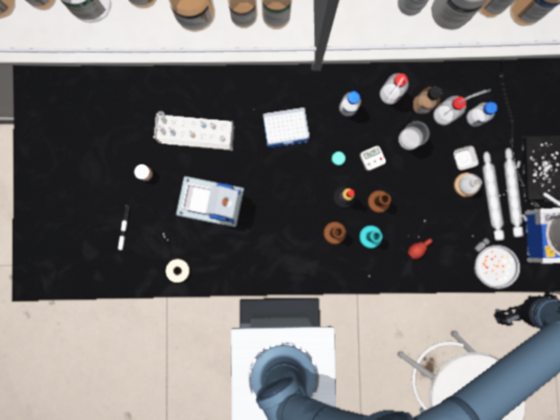

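The scene view shows the red-handled rod in its black/grey stand at (308,182), with brown and turquoise look-alikes around it. The holder and tray are at about (228,265). In the top view the rod is at (347,194) and the holder at (210,201). I'll zoom in on both.

```bash
cat > h.py <<'E'
import cv2,numpy as np,pickle
def ray(c,px):
    u=cv2.undistortPoints(np.array(px,float).reshape(-1,1,2),c['K'],c['dist']).reshape(-1,2)
    d=np.c_[u,np.ones(len(u))]@c['R']; o=-c['R'].T@c['t']
    return o,d
def onz(c,px,z):
    o,d=ray(c,px); return o+d*((z-o[2])/d[:,2])[:,None]
def proj(c,X):
    return cv2.projectPoints(np.array(X,float).reshape(-1,3),cv2.Rodrigues(c['R'])[0],c['t'],c['K'],c['dist'])[0].reshape(-1,2)
def cloud(c):
    h,w=c['range_z'].shape; v,u=np.mgrid[:h,:w]
    n=cv2.undistortPoints(np.c_[u.ravel(),v.ravel()].astype(float).reshape(-1,1,2),c['K'],c['dist']).reshape(-1,2)
    Pc=np.c_[n,np.ones(len(n))]*c['range_z'].reshape(-1,1)
    return ((Pc-c['t'])@c['R']).reshape(h,w,3)
E
python3 - <<'E'
from h import *
d=pickle.load(open('c0.pkl','rb'))
def z(n,x0,y0,x1,y1,k,o): cv2.imwrite(o,cv2.resize(d[n]['frame'][y0:y1,x0:x1],None,fx=k,fy=k,interpolation=cv2.INTER_CUBIC))
a=cv2.resize(d['scene']['frame'][210:305,175:275],(400,380),interpolation=cv2.INTER_CUBIC)
b=cv2.resize(d['top']['frame'][165:235,165:255],(400,311),interpolation=cv2.INTER_CUBIC)
cv2.imwrite('pics/z1.png',np.hstack([a,np.vstack([b,np.zeros((69,400,3),np.uint8)])]))
a=cv2.resize(d['scene']['frame'][155:225,280:380],(400,280),interpolation=cv2.INTER_CUBIC)
b=cv2.resize(d['top']['frame'][170:240,315:415],(400,280),interpolation=cv2.INTER_CUBIC)
cv2.imwrite('pics/z2.png',np.hstack([a,b]))
E
```

```text
(no output)
```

View pics/z1.png

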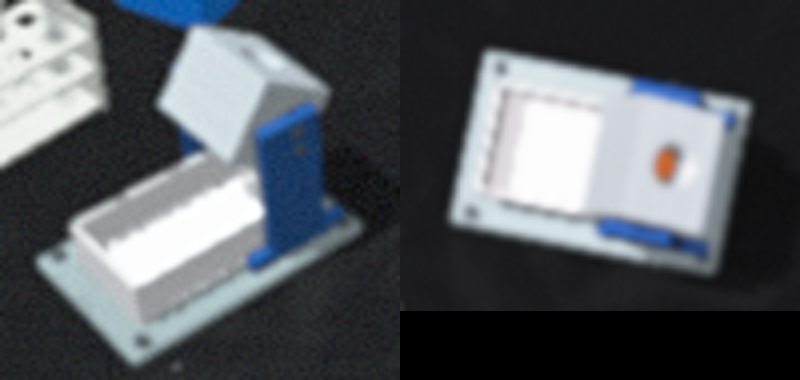

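View pics/z2.png

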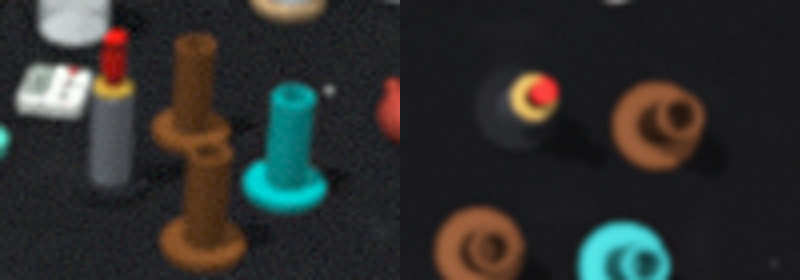

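```bash
python3 - <<'E'
from h import *
d=pickle.load(open('c0.pkl','rb'))
np.set_printoptions(precision=4,suppress=True)
def blob(m,pt):
    n,l,s,c=cv2.connectedComponentsWithStats(m.astype(np.uint8))
    i=1+np.argmin(((c[1:]-pt)**2).sum(1)); return l==i,s[i],c[i]
R={}
for n,pr,pm in(('top',(349,193),(226,202)),('scene',(308,170),(238,225))):
    c=d[n];h=cv2.cvtColor(c['frame'],cv2.COLOR_BGR2HSV);C=cloud(c)
    H,S,V=[h[...,i].astype(int) for i in range(3)]
    m,s,ce=blob(((H<8)|(H>172))&(S>150)&(V>100),pr); print(n,'red',s,ce,np.median(C[m],0)); R[n]=ce
    if n=='top': print(' tip@.147',onz(c,[ce],.147))
    m,s,ce=blob((H>14)&(H<32)&(S>100)&(V>90),pr); print(n,'brass',s,ce,np.median(C[m],0),onz(c,[ce],.1))
    m,s,ce=blob((H>=5)&(H<18)&(S>100)&(V>90),pm); print(n,'orange',s,ce,np.median(C[m],0),onz(c,[ce],.134))
c=d['top'];C=cloud(c)
g=cv2.cvtColor(c['frame'],cv2.COLOR_BGR2HSV)
# depth of holder region
P=C[170:230,170:250].reshape(-1,3)
for z0,z1 in((.003,.012),(.02,.06),(.06,.2)):
    q=P[(P[:,2]>z0)&(P[:,2]<z1)];print(z0,len(q),q.mean(0),q.min(0),q.max(0))
q=P[P[:,2]>.09]; 
for r in range(186,218,4): print(r,C[r,205:242:3,2])
print(C[190:194,340:356,2])
c=d['top']
m=(g[...,2]>90).astype(np.uint8);mm,s,ce=blob(m,(210,202));print(s,ce)
cn=max(cv2.findContours(mm.astype(np.uint8),0,1)[0],key=cv2.contourArea);b=cv2.boxPoints(cv2.minAreaRect(cn));w=onz(c,b,.006);print(b,w,np.linalg.norm(w-np.roll(w,1,0),axis=1))
E
```

```text
top red [347 189   8   7  41] [350.8049 192.3902] [ 0.5524 -0.2033  0.144 ]
 tip@.147 [[ 0.5514 -0.2029  0.147 ]]
top brass [343 188  11  13  65] [346.4769 194.8308] [ 0.5457 -0.1959  0.0977] [[ 0.5489 -0.1971  0.1   ]]
top orange [223 199   4   6  20] [224.35 201.55] [0.5338 0.1643 0.1193] [[0.5321 0.1624 0.134 ]]
scene red [305 162   7  14  71] [308.0563 168.4225] [ 0.5527 -0.1952  0.1277]
scene brass [304 174  10   6  39] [308.0769 176.8974] [ 0.5506 -0.1939  0.1006] [[ 0.5512 -0.1959  0.1   ]]
scene orange [276 147  12   7  40] [280.15 150.5 ] [ 0.8378 -0.4277  0.0129] [[ 0.6988 -0.242   0.134 ]]
0.003 1343 [0.5464 0.2323 0.007 ] [0.4551 0.0952 0.003 ] [0.6447 0.3445 0.012 ]
0.02 157 [0.547  0.2532 0.0364] [0.4773 0.1266 0.02  ] [0.5985 0.3133 0.0592]
0.06 903 [0.5339 0.173  0.1285] [0.4809 0.1293 0.0678] [0.5889 0.2222 0.1603]
186 [ 0.0094  0.0093  0.109   0.1267  0.1404  0.1511  0.1192  0.1244  0.1185
  0.1008  0.0039 -0.0043 -0.007 ]
190 [0.0166 0.0114 0.1107 0.1341 0.1439 0.1454 0.1423 0.1363 0.1319 0.1198
 0.1276 0.0257 0.0046]
194 [0.0133 0.0087 0.1193 0.1297 0.1501 0.1428 
[... 669 characters left out ...]
48  0.1496  0.1444  0.1432  0.0012  0.0025]
 [ 0.0018  0.0078  0.0135  0.0788  0.0984  0.1031  0.0986  0.1149  0.146
   0.1511  0.1481  0.1491  0.1436  0.146  -0.0007  0.0124]
 [ 0.009   0.0156  0.062   0.0919  0.0955  0.1043  0.0998  0.1307  0.1441
   0.1462  0.1459  0.1449  0.1527  0.148   0.0121  0.0001]
 [ 0.0168  0.0424  0.071   0.0953  0.1043  0.0979  0.108   0.1335  0.144
   0.144   0.1522  0.146   0.1412  0.1445  0.0058 -0.0038]]
[ 176  176   68   50 2499] [209.0704 200.8639]
[[175.     215.    ]
 [183.     175.    ]
 [243.7692 187.1538]
 [235.7692 227.1538]] [[0.5029 0.3284 0.006 ]
 [0.6284 0.3025 0.006 ]
 [0.5871 0.1123 0.006 ]
 [0.4616 0.1391 0.006 ]] [0.1938 0.1282 0.1946 0.1284]
```

```bash
cat > geo.py <<'E'
import numpy as np
def holder(cx,cy,dx,dy):
    X=np.array([dx,dy,0]);X/=np.linalg.norm(X);Z=np.array([0,0,1.]);Y=np.cross(Z,X)
    O=np.array([cx,cy,0])-.030*X
    return O,np.c_[X,Y,Z]
s,c=np.sin(np.radians(35)),np.cos(np.radians(35))
E
python3 - <<'E'
from h import *;from geo import *
d=pickle.load(open('c0.pkl','rb'))
np.set_printoptions(precision=4,suppress=True)
O,A=holder(.5450,.2206,.0413,.1902);print(O,A)
M=np.array([-.06*s,0,.085+.06*c]);e=np.array([c,0,s]);ax=np.array([-s,0,c]);y=np.array([0,1,0])
t=np.linspace(0,2*np.pi,40)
lines=[[M+a*.03*e+b*.04*y for a,b in((1,1),(1,-1),(-1,-1),(-1,1),(1,1))],
 [M+.0155*(np.cos(k)*e+np.sin(k)*y) for k in t],
 [M-.06*ax+.03*e+b*.04*y for b in(1,-1)],
 [np.array(p) for p in((-.065,.062,0.003),(.125,.062,.003),(.125,-.062,.003),(-.065,-.062,.003),(-.065,.062,.003))]]
rod=np.array([.5515,-.1985])
def circ(z,r): return [np.array([rod[0]+r*np.cos(k),rod[1]+r*np.sin(k),z]) for k in t]
rl=[circ(.147,.009),circ(.101,.016),circ(.095,.016),circ(.0,.034)]
for n,b1,b2,o in(('scene',(175,205,275,305),(285,155,325,215),'ov_s'),('top',(165,165,255,235),(325,175,365,215),'ov_t')):
    out=[]
    for (x0,y0,x1,y1),L,k in((b1,[[O+A@p for p in l] for l in lines],5),(b2,rl,9)):
        im=cv2.resize(d[n]['frame'][y0:y1,x0:x1],None,fx=k,fy=k,interpolation=cv2.INTER_CUBIC)
        for l in L:
            p=(proj(d[n],l)-[x0,y0]+.5)*k
            cv2.polylines(im,[np.round(p).astype(int)],False,(0,255,0),1)
        out.append(im)
    H=max(i.shape[0] for i in out)
    im=np.hstack([np.pad(i,((0,H-i.shape[0]),(0,0),(0,0))) for i in out])
    f=min(1,800/im.shape[1],600/im.shape[0]);cv2.imwrite(f'pics/{o}.png',cv2.resize(im,None,fx=f,fy=f))
E
```

```text
[0.5386 0.1913 0.    ] [[ 0.2122 -0.9772  0.    ]
 [ 0.9772  0.2122  0.    ]
 [ 0.      0.      1.    ]]
```

View pics/ov_s.png

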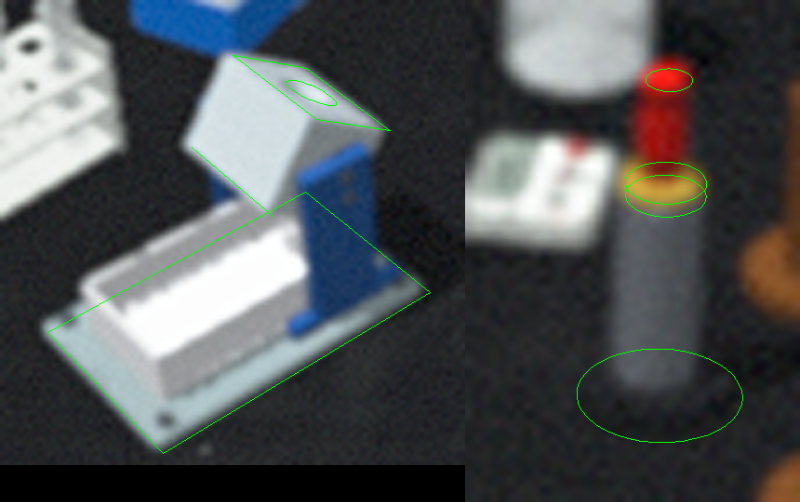

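View pics/ov_t.png

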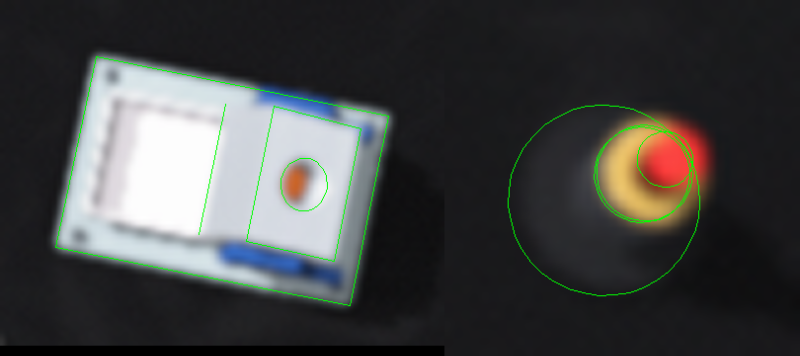

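```bash
cat >> geo.py <<'E'
from scipy.spatial.transform import Rotation as Ro
O,A=holder(.5450,.2206,.0413,.1902)
M=O+A@np.array([-.06*s,0,.085+.06*c]);E_=A@np.array([c,0,s]);AX=A@np.array([-s,0,c]);Y_=A[:,1]
def rot(z,x): 
    z=z/np.linalg.norm(z);x=x-z*(x@z);x/=np.linalg.norm(x);return Ro.from_matrix(np.c_[x,np.cross(z,x),z])
def pick_rot(deg): return rot(np.array([0,0,-1.]),np.array([np.cos(np.radians(deg)),np.sin(np.radians(deg)),0]))
def bore_rot(deg): a=np.radians(deg);return rot(-AX,np.cos(a)*Y_+np.sin(a)*E_)
E
python3 - <<'E'
from plant import *;from geo import *
np.set_printoptions(precision=2,suppress=True)
print(M,AX,state()['qpos'])
for deg in range(0,360,30):
    q=inverse_kinematics([.553,-.2012,.106],pick_rot(deg).as_rotvec());print('pick',deg,q if q is None else np.array(q))
for deg in range(0,360,30):
    q=[inverse_kinematics(M+AX*(.089+h),bore_rot(deg).as_rotvec()) for h in(.06,-.076)];print('bore',deg,*[x if x is None else np.array(x) for x in q])
E
```

```text
[0.53 0.16 0.13] [-0.12 -0.56  0.82] [ 1.1   0.38  0.04  1.6  -0.02  1.16 -0.05]
pick 0 [ 0.64  0.45 -0.43  1.83  0.23  0.91  0.1 ]
pick 30 [ 0.69  0.46 -0.5   1.83  0.27  0.92  0.59]
pick 60 [ 0.69  0.46 -0.5   1.83  0.27  0.92  1.11]
pick 90 [ 0.74  0.48 -0.57  1.83  0.31  0.93  1.61]
pick 120 [ 1.19  0.81 -1.25  1.81  0.84  1.18  1.76]
pick 150 [ 1.19  0.81 -1.25  1.81  0.84  1.18  2.28]
pick 180 [ 0.23  0.41  0.06  1.85 -0.03  0.88 -2.84]
pick 210 [ 0.3   0.41 -0.03  1.85  0.01  0.88 -2.35]
pick 240 [ 0.36  0.41 -0.1   1.85  0.05  0.89 -1.86]
pick 270 [ 0.43  0.42 -0.18  1.84  0.1   0.89 -1.37]
pick 300 [ 0.49  0.42 -0.25  1.84  0.13  0.9  -0.87]
pick 330 [ 0.56  0.43 -0.34  1.83  0.18  0.9  -0.39]
bore 0 [-1.07  0.36  1.42  2.06 -1.    1.33 -2.59] [ 0.17  0.29 -0.21  2.08 -0.79  0.79 -2.81]
bore 30 [ 1.23  0.32 -1.22  1.97 -0.36  0.97  2.64] [ 1.    0.63 -1.23  2.05  0.02  0.65  2.29]
bore 60 [ 0.61  0.14 -0.5   2.   -0.63  1.05  2.33] [ 0.41  0.32 -0.48  2.07 -0.68  0.74  2.34]
bore 90 [ 0.67  0.15 -0.57  1.99 -0.62  1.05  1.79] [ 0.49  0.34 -0.57  2.06 -0.64  0.73  1.79]
bore 120 [ 0.73  0.16 -0.64  1.99 -0.61  1.04  1.26] [ 0.55  0.35 -0.65  2.06 -0.6   0.72  1.23]
bore 150 [ 0.72  0.16 -0.62  1.99 -0.61  1.04  0.74] [ 0.58  0.36 -0.67  2.06 -0.58  0.71  0.69]
bore 180 [ 0.68  0.15 -0.58  1.99 -0.62  1.04  0.22] [ 0.54  0.35 -0.63  2.06 -0.6   0.72  0.19]
bore 210 [ 0.61  0.14 -0.5   2.   -0.63  1.05 -0.29] [ 0.48  0.34 -0.56  2.06 -0.64  0.73 -0.3 ]
bore 240 [ 0.5   0.13 -0.38  2.   -0.65  1.06 -0.8 ] [ 0.4   0.32 -0.47  2.07 -0.69  0.75 -0.79]
bore 270 [ 0.44  0.13 -0.33  2.   -0.66  1.06 -1.32] [ 0.34  0.31 -0.41  2.07 -0.72  0.76 -1.29]
bore 300 [ 0.4   0.12 -0.28  2.   -0.67  1.07 -1.84] [ 0.3   0.3  -0.36  2.07 -0.74  0.77 -1.8 ]
bore 330 [ 0.34  0.12 -0.21  2.01 -0.68  1.07 -2.35] [ 0.24  0.3  -0.29  2.08 -0.76  0.78 -2.31]
```

```bash
python3 - <<'E'
from plant import *;from geo import *
import cv2,pickle
r=pick_rot(300).as_rotvec()
reach([.553,-.2012,.27],r)
servo_line([.553,-.2012,.106],.12)
close(80)
s=state();print(s['time'],s['eef_pos'],s['gripper_width'],s['ft_force'])
d={n:capture(n) for n in('scene','top')};pickle.dump(d,open('c1.pkl','wb'))
a=cv2.resize(d['scene']['frame'][130:220,260:360],None,fx=4,fy=4,interpolation=2)
b=cv2.resize(d['top']['frame'][150:240,300:400],None,fx=4,fy=4,interpolation=2)
cv2.imwrite('pics/g1.png',np.hstack([a,b]))
E
```

```text
4.1167 [ 0.55323809 -0.20136321  0.10628915] 0.19029060258628508 [ 0.04749838 -0.75510463  1.36519527]
```

View pics/g1.png

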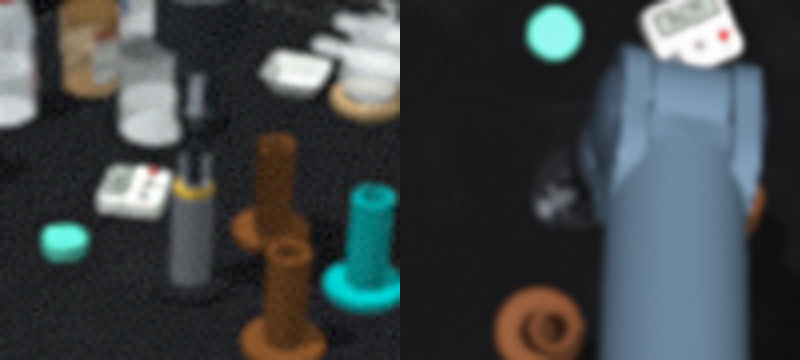

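The scene view shows the fingers closed round the handle at (197,165) zoomed, with the collar still on the stand. The grip width of 0.19 matches an 18 mm handle. Next I lift, then check how the rod sits in the hand.

```bash
python3 - <<'E'
from plant import *;from geo import *;from h import *
servo_line([.553,-.2012,.30],.12)
s=state();print(s['time'],s['eef_pos'],s['gripper_width'],s['ft_force'])
d={n:capture(n) for n in('scene',)};pickle.dump(d,open('c2.pkl','wb'))
p=np.array(s['eef_pos']);T=Ro.from_rotvec(s['eef_rot']);z=T.as_matrix()[:,2]
c=d['scene']
def pt(h,r=0,k=0): return p+z*(.089-h)
x0,y0=265,90
im=cv2.resize(c['frame'][y0:y0+100,x0:x0+100],None,fx=6,fy=6,interpolation=2)
l=(proj(c,[pt(0),pt(.078),pt(.084),pt(.13)])-[x0,y0]+.5)*6
cv2.polylines(im,[l.round().astype(int)],False,(0,255,0),1)
for q in l.round().astype(int): cv2.circle(im,tuple(map(int,q)),2,(255,0,255),-1)
cv2.imwrite('pics/g2.png',im)
E
```

```text
5.9833 [ 0.5524446  -0.20109035  0.29888735] 0.1931815949546113 [-0.46564516 -0.07195845 -3.13669121]
```

View pics/g2.png

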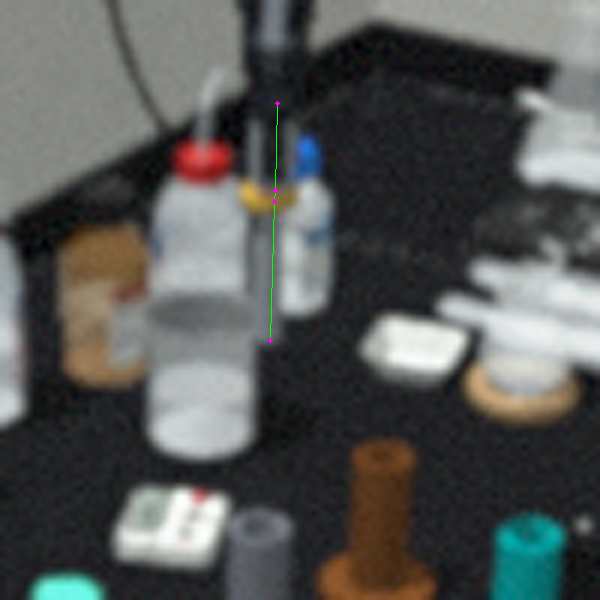

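The rod is clear of the stand, and its collar appears about 1.6 px left of the nominal TCP line. I'll go to the tilted pre-insert pose and compare it with the bore there.

```bash
cat > look.py <<'E'
from plant import *;from geo import *;from h import *
def look(name,off=np.zeros(3)):
    s=state();print(s['time'],s['eef_pos'],s['gripper_width'],s['ft_force'])
    d={n:capture(n) for n in('scene','top')};pickle.dump(d,open(name+'.pkl','wb'))
    p=np.array(s['eef_pos']);T=Ro.from_rotvec(s['eef_rot']).as_matrix();z=T[:,2]
    t=np.linspace(0,2*np.pi,40)
    def ci(C,n,r):
        return [C+r*(np.cos(k)*np.cross(n,[1,.3,0])/np.linalg.norm(np.cross(n,[1,.3,0]))+np.sin(k)*np.cross(n,np.cross(n,[1,.3,0]))/np.linalg.norm(np.cross(n,[1,.3,0]))) for k in t]
    L=[[p+z*.089,p-z*.04],ci(p+z*.087,z,.008),ci(p+z*.011,z,.016),ci(M,AX,.0155),[M+a*.03*E_+b*.04*Y_ for a,b in((1,1),(1,-1),(-1,-1),(-1,1),(1,1))]]
    out=[]
    for n,(x0,y0),k,w in(('scene',(190,180),6,66),('top',(195,165),6,66)):
        im=cv2.resize(d[n]['frame'][y0:y0+90,x0:x0+w],None,fx=k,fy=k,interpolation=2)
        raw=im.copy()
        for l in L:
            cv2.polylines(im,[((proj(d[n],l)-[x0,y0]+.5)*k).round().astype(int)],False,(0,255,0),1)
        out+=[raw,im]
    cv2.imwrite(f'pics/{name}_s.png',np.hstack(out[:2]));cv2.imwrite(f'pics/{name}_t.png',np.hstack(out[2:]))
E
python3 - <<'E'
from look import *
r=bore_rot(240).as_rotvec()
reach(M+AX*.24,r)
servo_line(M+AX*(.089+.02),.15)
look('p1')
E
```

```text
7.95 [0.51895866 0.09579611 0.2240985 ] 0.1838831879802283 [ 0.38677683  0.12777158 -2.15047098]
```

View pics/p1_s.png

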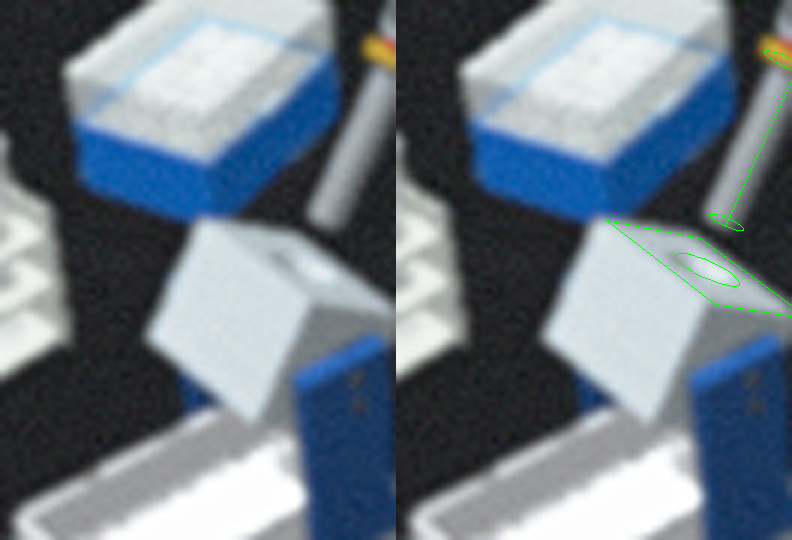

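View pics/p1_t.png

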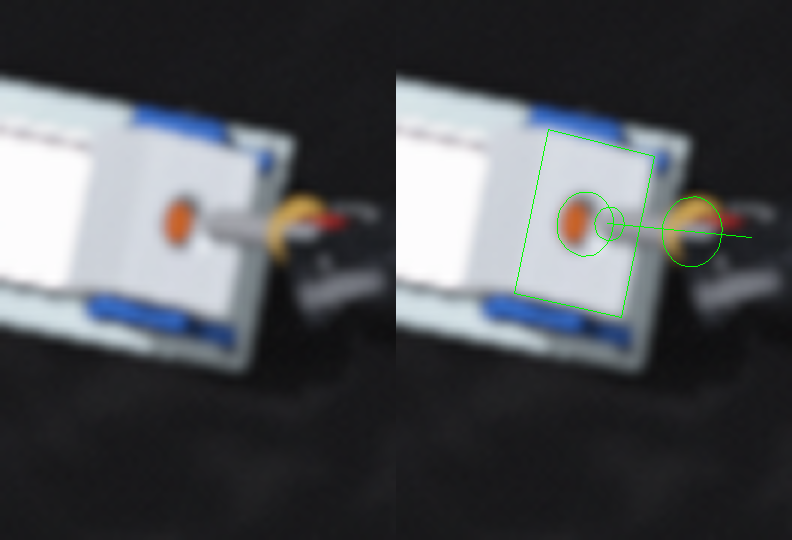

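In the scene view the nose is at (326,216) zoomed. The axis extended meets the mouth centre at about (305,266). In the top view the axis runs through (190,224), and the mouth is at about (185,224). The rod is aligned in both views, sitting about 3 mm higher in the hand than nominal. I'll insert slowly while watching the force.

```bash
python3 - <<'E'
from look import *
np.set_printoptions(precision=2,suppress=True)
for t in (.095,.088,.082,.077):
    servo_line(M+AX*t,.04); s=state();f=s['ft_force'];print(t,s['time'],f,'axial',f@AX,'y',f@Y_,'e',f@E_,np.array(s['eef_pos'])-M-AX*t)
look('p2')
E
```

```text
0.095 8.55 [ 0.27 -0.19 -2.11] axial -1.6605367412500303 y -0.3073287200919537 e -1.3140968807925966 [-0.  0. -0.]
0.088 8.875 [-0.45 -0.36 -1.26] axial -0.7796906854209519 y 0.3651395652209409 e -1.0909733562970882 [-0.  0. -0.]
0.082 9.175 [-0.2   0.25 -1.93] axial -1.6980897823724888 y 0.25283265254647047 e -0.9424228902749276 [-0.  0. -0.]
0.077 9.45 [-0.56 -0.42 -1.38] axial -0.8289062631942572 y 0.4577909859104732 e -1.2258991205945529 [-0.  0. -0.]
9.45 [0.52 0.11 0.2 ] 0.1901748608273895 [-0.56 -0.42 -1.38]
```

View pics/p2_s.png

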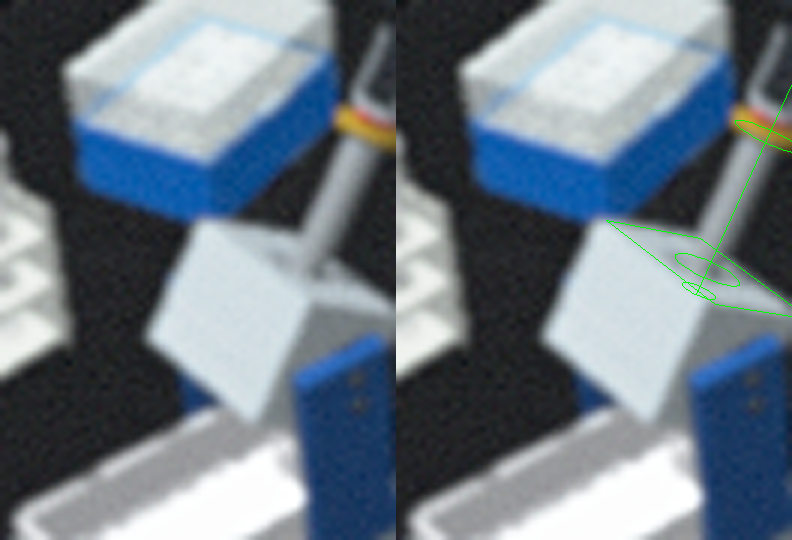

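View pics/p2_t.png

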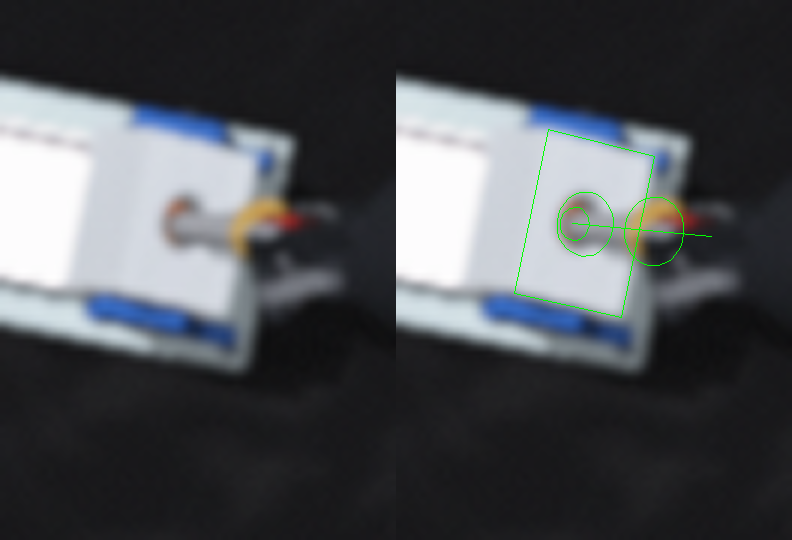

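The nose is inside the mouth, with the dark bore wall showing evenly around it at (180,222) zoomed top, and there is no side force. I'll push through in steps.

```bash
python3 - <<'E'
from look import *
np.set_printoptions(precision=2,suppress=True)
for t in (.070,.064,.058,.052,.044,.036,.028,.022,.017,.013):
    servo_line(M+AX*t,.04); s=state();f=s['ft_force'];print(t,s['time'],'axial',f@AX,'y',f@Y_,'e',f@E_)
    if np.linalg.norm(f)>35: print('stop');break
wait(.4)
look('p3')
E
python3 - <<'E'
import pickle,cv2,numpy as np
d=pickle.load(open('p3.pkl','rb'))
cv2.imwrite('pics/p3_w.png',np.hstack([cv2.resize(d['scene']['frame'][205:305,170:270],(400,400),interpolation=2),cv2.resize(d['top']['frame'][155:255,160:260],(400,400),interpolation=2)]))
E
```

```text
0.07 9.875 axial -1.989648431375633 y 0.869620401408444 e -0.9018509184798382
0.064 10.175 axial -0.9704113517479959 y -0.0961858358274176 e -1.14452004648118
0.058 10.475 axial 0.32398563508264105 y -0.0254881202606289 e -1.2676272150737196
0.052 10.775 axial -1.0855041997873929 y -0.12356638814146968 e -1.6547423581558638
0.044 11.125 axial -1.548882031590167 y -0.18428418492770282 e -0.9240964647043836
0.036 11.475 axial -1.8380656721543003 y 0.6027359347168865 e -1.7309073064460447
0.028 11.825 axial -1.2541653753638449 y -0.6207766816332789 e -1.8882585026067673
0.022 12.125 axial -1.4770610923180991 y -0.6727681667376332 e -1.615977130373606
0.017 12.4 axial -1.0301921675034147 y -1.721509434425634 e -1.872653910527309
0.013 12.65 axial -1.7047594956845329 y -0.2035205714501727 e -1.2517160016465239
13.05 [0.53 0.15 0.14] 0.18845200891847097 [ 0.66  0.34 -2.03]
```

View pics/p3_w.png

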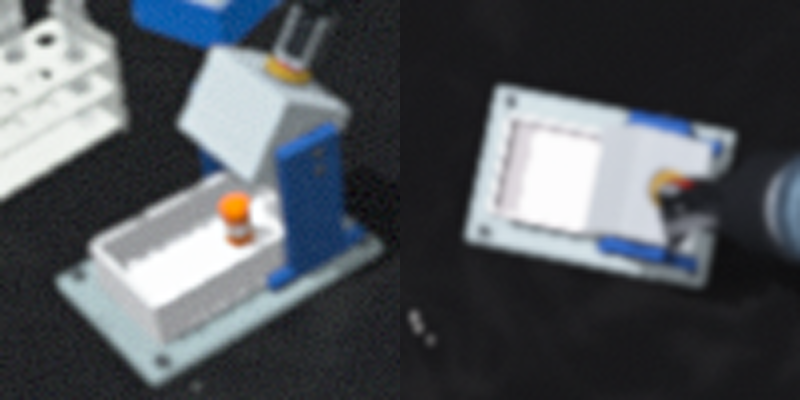

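View pics/p3_s.png

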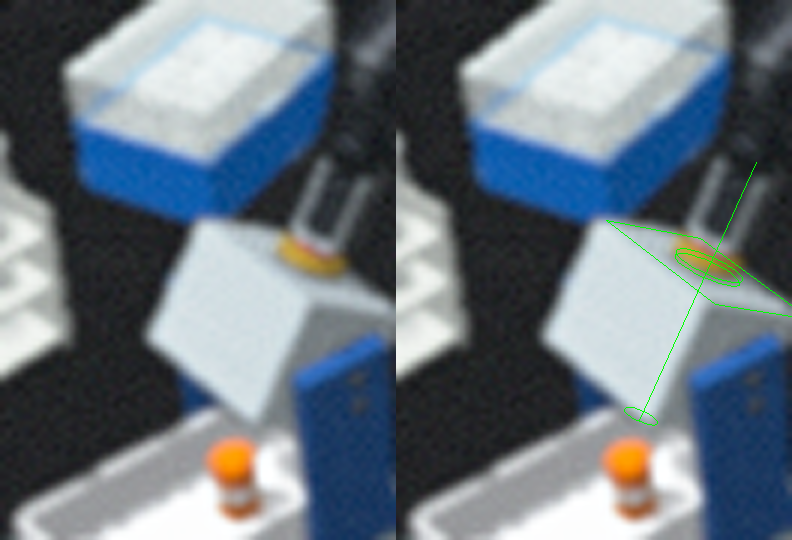

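In the scene view the cartridge is out of the bore, at about (237,218) zoomed, apparently standing upright in the tray. I'll measure it before drawing the rod out.

```bash
python3 - <<'E'
from look import *
np.set_printoptions(precision=4,suppress=True)
for w in(0,.3):
    wait(w) if w else None
    c=capture('scene');h=cv2.cvtColor(c['frame'],cv2.COLOR_BGR2HSV).astype(int)
    m=(h[...,0]>4)&(h[...,0]<20)&(h[...,1]>110)&(h[...,2]>90);m[:,:215]=0;m[:,245:]=0;m[:245]=0;m[300:]=0
    v,u=np.nonzero(m);print(len(u),u.min(),u.max(),v.min(),v.max(),u.mean(),v.mean())
    P=np.median(cloud(c)[m],0);print('depth',P,'holder',A.T@(P-O))
    b=onz(c,[[u.mean(),v.max()]],.011)[0];print('bottom edge on floor, holder',A.T@(b-O))
    ct=A.T@(onz(c,[[(u.min()+u.max())/2,(v.min()+v.max())/2]],.029)[0]-O);print('mid',ct)
    # predicted pixel span of a standing one there
    print(proj(c,[O+A@[ct[0],ct[1],z] for z in(.011,.047)]))
    # tray floor centre from bright white mask in both
E
```

```text
57 225 232 253 265 228.52631578947367 257.87719298245617
depth [0.5454 0.205  0.0445] holder [ 0.0149 -0.0037  0.0445]
bottom edge on floor, holder [ 0.0137 -0.0097  0.011 ]
mid [ 0.0096 -0.0127  0.029 ]
[[229.0817 263.7802]
 [227.9085 254.1252]]
56 225 232 253 265 228.51785714285714 257.76785714285717
depth [0.5465 0.2035 0.0438] holder [ 0.0137 -0.0051  0.0438]
bottom edge on floor, holder [ 0.0137 -0.0098  0.011 ]
mid [ 0.0096 -0.0127  0.029 ]
[[229.0817 263.7802]
 [227.9085 254.1252]]
```

The cartridge is standing at rest on the tray floor, at about x 12 mm, y −8 mm in the holder frame. Next I withdraw the rod and return to above the stand.

```bash
python3 - <<'E'
from look import *
servo_line(M+AX*.10,.06)
servo_line(M+AX*.24,.15)
reach([.553,-.2012,.27],pick_rot(300).as_rotvec())
servo_line([.553,-.2012,.215],.1)
s=state();print(s['time'],s['eef_pos'],s['gripper_width'],s['ft_force'])
d={n:capture(n) for n in('scene','top')};pickle.dump(d,open('c4.pkl','wb'))
c=d['scene'];x0,y0=265,110
im=cv2.resize(c['frame'][y0:y0+100,x0:x0+100],None,fx=6,fy=6,interpolation=2)
cv2.imwrite('pics/g4.png',im)
cv2.imwrite('pics/g4t.png',cv2.resize(d['top']['frame'][150:250,300:400],None,fx=5,fy=5,interpolation=2))
E
```

```text
17.8417 [ 0.55334434 -0.20117231  0.2154314 ] 0.19209805073122127 [-0.44384819 -0.04673111 -1.88264705]
```

View pics/g4.png

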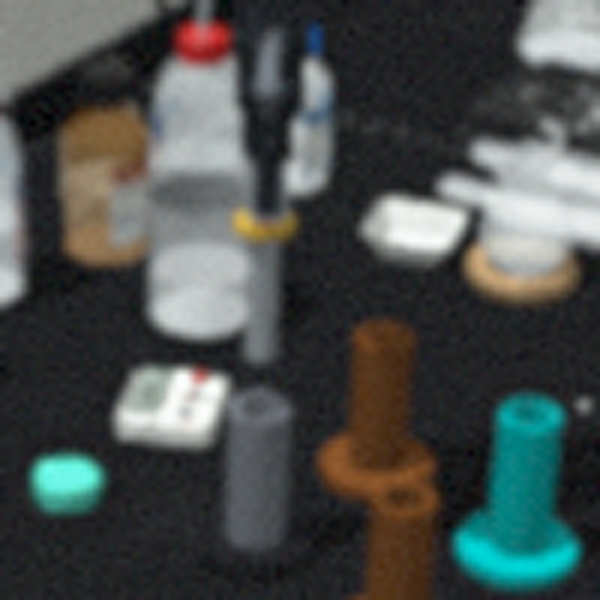

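View pics/g4t.png

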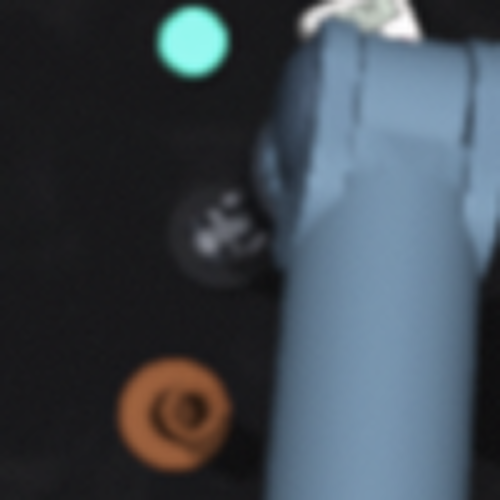

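```bash
python3 - <<'E'
from h import *
np.set_printoptions(precision=4,suppress=True)
d=pickle.load(open('c4.pkl','rb'));c=d['scene']
for y in (403,405,407): print('mouth',onz(c,[[265+262/6-.5,110+y/6-.5]],.095))
for y in (353,357,361): print('nose',onz(c,[[265+261/6-.5,110+y/6-.5]],.1263))
for y in (221,225): print('collar under',onz(c,[[265+264/6-.5,110+y/6-.5]],.1263+.081))
# stand in initial top view: collar ring/tube, depth-based
C=cloud(c);g=C[170:205,300:318].reshape(-1,3);q=g[(abs(g[:,2]-.05)<.045)];print(len(q),q.mean(0))
E
```

```text
mouth [[ 0.5563 -0.2044  0.095 ]]
mouth [[ 0.5551 -0.2026  0.095 ]]
mouth [[ 0.5539 -0.2008  0.095 ]]
nose [[ 0.5577 -0.2042  0.1263]]
nose [[ 0.5554 -0.2005  0.1263]]
nose [[ 0.553  -0.1968  0.1263]]
collar under [[ 0.5569 -0.202   0.2073]]
collar under [[ 0.5543 -0.1981  0.2073]]
367 [ 0.5554 -0.1989  0.0429]
```

Rod axis and stand mouth agree to within about 2 mm, so I'll lower it with force checks.

```bash
python3 - <<'E'
from look import *
np.set_printoptions(precision=2,suppress=True)
f0=np.array(state()['ft_force'])
for z in (.195,.185,.178,.17,.16,.14,.125,.115,.111,.109,.1075,.1065,.1058,.105):
    servo_line([.553,-.2012,z],.05); s=state();f=np.array(s['ft_force']);print(z,s['time'],f)
    if f[2]>6 or np.linalg.norm(f[:2])>10: print('contact');break
print(state()['eef_pos'])
c=capture('scene');pickle.dump({'scene':c},open('c5.pkl','wb'))
cv2.imwrite('pics/g5.png',cv2.resize(c['frame'][140:220,265:345],None,fx=6,fy=6,interpolation=2))
E
```

```text
0.195 18.4917 [ 0.49 -1.32 -1.15]
0.185 18.8417 [-1.2  -0.22 -1.81]
0.178 19.1333 [ 0.82 -0.34 -2.14]
0.17 19.4417 [ 0.   -0.31 -2.  ]
0.16 19.7917 [ 0.26  0.54 -1.64]
0.14 20.3417 [ 0.52  0.81 -2.07]
0.125 20.7917 [-0.8  -0.12 -2.17]
0.115 21.1417 [ 0.66  0.56 -1.93]
0.111 21.3917 [-0.29  0.69 -2.31]
0.109 21.6417 [ 0.21 -0.45 -1.77]
0.1075 21.8917 [-0.69 -0.42 -2.26]
0.1065 22.1417 [-0.32  0.96 -1.43]
0.1058 22.3917 [-1.49  0.18  1.69]
0.105 22.6417 [-3.47  0.79  5.13]
[ 0.55 -0.2   0.11]
```

View pics/g5.png

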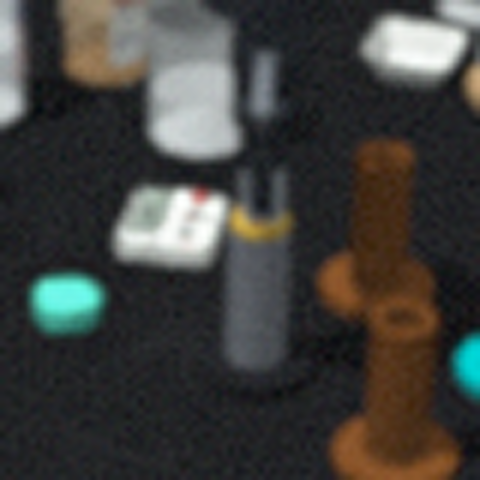

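Contact is at z ≈ 0.106, the pick height, and the collar (260,222) sits on the tube. I'll release, back off and check.

```bash
python3 - <<'E'
from look import *
servo_line([.553,-.2012,.1058],.03)
let_go(); wait(.2)
servo_line([.553,-.2012,.28],.1)
reach([.40,-.45,.30],pick_rot(300).as_rotvec()); wait(.3)
s=state();print(s['time'],s['eef_pos'],s['gripper_width'],s['ft_force'])
d={n:capture(n) for n in('scene','top')};pickle.dump(d,open('c6.pkl','wb'))
S,T=d['scene']['frame'],d['top']['frame']
r=lambda i:cv2.resize(i,(390,290),interpolation=2)
cv2.imwrite('pics/f1.png',np.vstack([np.hstack([r(S[150:224,270:370]),r(T[165:239,310:410])]),np.hstack([r(S[220:294,180:280]),r(T[165:239,165:265])])]))
cv2.imwrite('pics/f2.png',S)
np.set_printoptions(precision=4,suppress=True)
d0=pickle.load(open('c0.pkl','rb'))
for n in d:
  for k,dd in(('before',d0),('after',d)):
    c=dd[n];h=cv2.cvtColor(c['frame'],cv2.COLOR_BGR2HSV).astype(int);H,Sa,V=h[...,0],h[...,1],h[...,2]
    x0,y0=(295,150) if n=='scene' else (330,175)
    w=np.zeros(H.shape,bool);w[y0:y0+40,x0:x0+25 if n=='scene' else x0+32]=1
    for nm,m in(('red',((H<8)|(H>172))&(Sa>150)&(V>100)),('brass',(H>14)&(H<32)&(Sa>100)&(V>90))):
        v,u=np.nonzero(m&w);print(n,k,nm,len(u),u.mean(),v.mean())
E
```

```text
27.1333 [ 0.40115079 -0.44881495  0.29991847] 1.0022903702314514 [-0.66484823 -0.31060032  0.95425627]
scene before red 71 308.056338028169 168.42253521126761
scene before brass 39 308.0769230769231 176.89743589743588
scene after red 72 307.9583333333333 168.48611111111111
scene after brass 37 307.5405405405405 176.94594594594594
top before red 41 350.8048780487805 192.390243902439
top before brass 65 346.4769230769231 194.83076923076922
top after red 43 350.5813953488372 192.2325581395349
top after brass 67 346.14925373134326 194.6417910447761
```

View pics/f1.png

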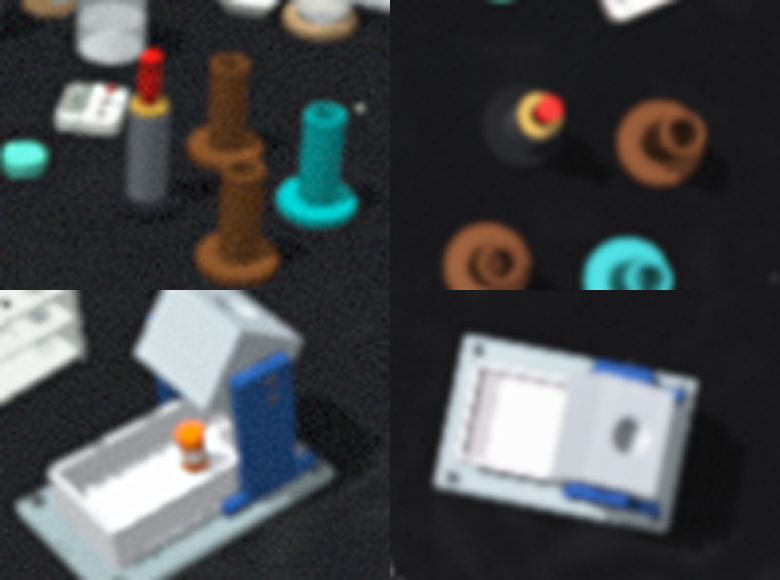

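View pics/f2.png

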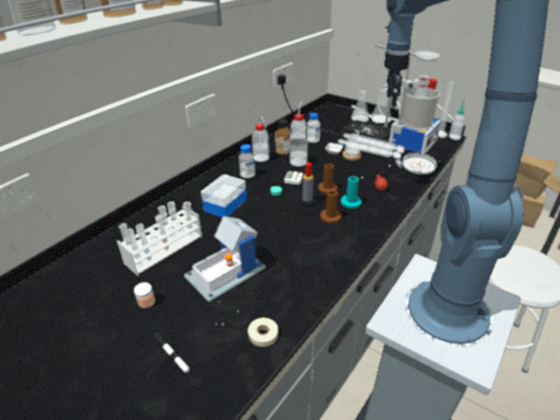

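The rod's colour centroids are within 0.6 px of where they started in both views. The bore is empty in the top view, the cartridge stands in the tray at (229,259) in the scene view, and the bystanders haven't moved. The arm is clear, so I'm handing in.

```bash
python3 -c "
from plant import *
print(close_job(), state()['time'])"
```

```text
the job is handed in; nothing more can be done
the job is handed in; nothing more can be done
```

The job is done and handed in, with the clock at about 27 s of the 54 s allowed. I took the rod from its stand and pushed it through the sloping bore. The cartridge came out into the tray, and the rod went back into the stand and was let go.

**Last checks:**
- **Rod:** its red handle and brass collar are within 0.6 px (under 2 mm) of where they started in both views. Going back in, the collar touched down at the height I picked it up from, to within about 1 mm.
- **Cartridge:** it is at rest, standing upright on the tray floor with its middle about 18 mm above it. Its position is only good to about 8 mm (about 10–15 mm along x and −4 to −13 mm in y, in the holder frame). That is still well inside the tray.
- **Bystanders and arm:** nothing around the work has visibly moved, and the gripper is open and clear.

**Disagreements:**
- **Camera against nominal positions:** the scene camera was 1–2 px (3–4 mm) off the nominal positions. I lined the rod up with the bore and the stand by comparing them in the pictures instead.
- **Push force:** I never saw the expected 5–10 N, because I read the force only between push steps. That the cartridge had come free rests on the pictures, which show an empty bore and the cartridge in the tray.

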